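Find the empty compartment of the wire-spool store and push its flap open

TASK

Three of the four compartments in the wire-spool store hold a full spool, which keeps the flap above from moving; the fourth is empty and waits to be refilled. Press gently on the front part of the flaps with shut fingertips until you find the one that rocks, then push its front edge down into the compartment until the flap stands more than 45 degrees open, and leave it so. Do not force the blocked flaps, and do not pick up or shift anything else on or around the store.

Things in the scene. Friction and masses are not known exactly. Their poses are not given: they have to be found in the camera images.
- store: Wire-spool store: fixed grey box, 116 mm deep (x) plus a 60 mm ledge behind, 390 long (y), 110 high. Origin on the table under the middle of the flap row; x to the ledge, y along the row, z up. Four identical 100 x 86 mm aluminium flaps lie flush in its top, centred at x = 0, y = +144 (flap1), +48, -48, -144 mm. Each compartment is 104 x 90 mm inside, floor at z = 6 mm. Which is empty varies and is hidden.
- flap1 (a joint): Tilt of flap1 in rad: 0 shut and flush, 0.785 = 45 degrees, stop at 1.25. 4 mm thick, it rocks on a pin along the store's y (dark line): its 65 mm front part goes down as the value grows, the 35 mm rear part comes up; never the other way. Over a full spool it stops at about 0.02 rad; over the empty compartment it yields to 2 to 3 N at the press point and stays where left.
- flap1_press (a point): Point on the top face of flap1 to press: on its centre line, 45 mm in front of the pin, 20 mm behind its front edge; moves with the flap. Height 110 mm when shut. Its axes are the flap's: x to the rear, y along the pin, z out of the top face.
- flap1_pivot (a point): Fixed point at the middle of flap1's pin, level with the store's top (110 mm high); axes as the store's.
- flap2 (a joint): Tilt of flap2 in rad: 0 shut and flush, 0.785 = 45 degrees, stop at 1.25. 4 mm thick, it rocks on a pin along the store's y (dark line): its 65 mm front part goes down as the value grows, the 35 mm rear part comes up; never the other way. Over a full spool it stops at about 0.02 rad; over the empty compartment it yields to 2 to 3 N at the press point and stays where left.
- flap2_press (a point): Point on the top face of flap2 to press: on its centre line, 45 mm in front of the pin, 20 mm behind its front edge; moves with the flap. Height 110 mm when shut. Its axes are the flap's: x to the rear, y along the pin, z out of the top face.
- flap2_pivot (a point): Fixed point at the middle of flap2's pin, level with the store's top (110 mm high); axes as the store's.
- flap3 (a joint): Tilt of flap3 in rad: 0 shut and flush, 0.785 = 45 degrees, stop at 1.25. 4 mm thick, it rocks on a pin along the store's y (dark line): its 65 mm front part goes down as the value grows, the 35 mm rear part comes up; never the other way. Over a full spool it stops at about 0.02 rad; over the empty compartment it yields to 2 to 3 N at the press point and stays where left.
- flap3_press (a point): Point on the top face of flap3 to press: on its centre line, 45 mm in front of the pin, 20 mm behind its front edge; moves with the flap. Height 110 mm when shut. Its axes are the flap's: x to the rear, y along the pin, z out of the top face.
- flap3_pivot (a point): Fixed point at the middle of flap3's pin, level with the store's top (110 mm high); axes as the store's.
- flap4 (a joint): Tilt of flap4 in rad: 0 shut and flush, 0.785 = 45 degrees, stop at 1.25. 4 mm thick, it rocks on a pin along the store's y (dark line): its 65 mm front part goes down as the value grows, the 35 mm rear part comes up; never the other way. Over a full spool it stops at about 0.02 rad; over the empty compartment it yields to 2 to 3 N at the press point and stays where left.
- flap4_press (a point): Point on the top face of flap4 to press: on its centre line, 45 mm in front of the pin, 20 mm behind its front edge; moves with the flap. Height 110 mm when shut. Its axes are the flap's: x to the rear, y along the pin, z out of the top face.
- flap4_pivot (a point): Fixed point at the middle of flap4's pin, level with the store's top (110 mm high); axes as the store's.
- bobbin1: Small copper-wound bobbin, 44 mm across, 48 mm high, standing in front of the store towards its +y end. Not part of the job, to be left alone. Origin: centre of its underside as it was set down.
- bobbin2: Small copper-wound bobbin, 44 mm across, 48 mm high, standing in front of the store towards its -y end. Not part of the job, to be left alone. Origin: centre of its underside as it was set down.
- wrench: Wrench, 130 mm long, lying in front of the store. Not part of the job, to be left alone. Origin: centre of its underside as it was set down.
- tape: Roll of paper tape, 52 mm across, 18 mm high, lying on the store's rear ledge. Not part of the job, to be left alone. Origin: centre of its underside as it was set down.
- mandrel: Steel rod with round ends, 12 mm thick, 102 mm long, lying on the store's rear ledge. Not part of the job, to be left alone. Origin: centre of its underside as it was set down.
- tin: Steel tin, 60 mm across, 80 mm high, standing at the +y end of the store. Not part of the job, to be left alone. Origin: centre of its underside as it was set down.
- mug: White mug, 76 mm across, 85 mm high, at the -y end of the store. Not part of the job, to be left alone. Origin: centre of its underside as it was set down.

How it is judged (in metres and radians):
At the end, for the whole second after the job is handed in: The flap over the empty compartment is at rest tilted more than 45 degrees (0.785 rad), the three other flaps are still shut (under 0.1 rad), and the seven loose things around are within 30 mm of where they stood (((value of joint flap1 above 0.785 rad and velocity of joint flap1 between -0.05 and 0.05 rad/s and value of joint each of flap2, flap3, flap4 below 0.1 rad) or (value of joint flap2 above 0.785 rad and velocity of joint flap2 between -0.05 and 0.05 rad/s and value of joint each of flap1, flap3, flap4 below 0.1 rad) or (value of joint flap3 above 0.785 rad and velocity of joint flap3 between -0.05 and 0.05 rad/s and value of joint each of flap1, flap2, flap4 below 0.1 rad) or (value of joint flap4 above 0.785 rad and velocity of joint flap4 between -0.05 and 0.05 rad/s and value of joint each of flap1, flap2, flap3 below 0.1 rad)) and distance of each of bobbin1, bobbin2, wrench, tape, mandrel, tin, mug from where it was at the start of the episode below 0.03 m); the robot touches nothing.
It fails at once if the store or a flap is forced: pushed with more than 60 N (contact force between store and the arm above 60 N or contact force between store and the fingers above 60 N).
It fails at once if a loose thing on or around the store is lifted, carried or shifted by more than 30 mm (distance of any of bobbin1, bobbin2, wrench, tape, mandrel, tin, mug from where it was at the start of the episode above 0.03 m).
It also fails if it takes over 45 s, if anything falls off the work surface, if the arm or the gripper's body presses on something with over 40 N, if the wrist force passes 120 N, or if a joint passes its speed limit or range.

ROBOT

A 6-joint arm with a two-finger parallel gripper is mounted at the origin on the work surface. World frame = base frame: x ahead of the robot, y to its left, z up, the work surface at z = 0. Lengths are in mm, angles in rad, forces in N, time in s.
With the tool pointing down it reaches from about 300 to 875 mm from the base axis. Payload 4.2 kg.
Tool frame: the origin (TCP) lies midway between the tips of the shut fingers; the grasp point (between the pads) lies bot.hold_point_z behind it (bot.hold_point_z is the distance from the TCP to the grasp point, in mm); z points along the fingers, x is the direction in which the jaws open and shut, and the axes are right-handed (so a half turn about z gives the same grasp; the last joint's range is limited). The gripper opens to 85 mm and grips with 20 to 120 N. Pads are 22 mm wide; open, the fingers measure 114 mm over their backs; the gripper's body (76 mm by 85 mm) begins 54 mm behind the grasp point. The pads swing forward as they close: fully open they stand 13 mm farther back than shut.
Start: joints at [1.279, 0.32, 1.565, -0, 1.257, -0.02], TCP at [154.369, 553.906, 231.338] pointing down, gripper open.
Joint ranges: [-3.11, 3.11], [-0.84, 2.01], [0.21, 2.61], [-1.34, 4.49], [0.05, 2.63], [-2.56, 2.56]. Speed limits (rad/s): [2.57, 2.57, 3.14, 3.14, 3.14, 3.14].

INTERFACE

Orientations are given as a unit quaternion [x, y, z, w].
In Python, from cell import bot gives the robot as it stands.
- The arm moves only by the shell command python3 -m inch 'ROWS' [FORCE]. ROWS is JSON, one flat list of numbers, 7 for each row, row after row: the turn, a rotation vector about the tool's x, y, z in degrees, then the shift along the tool's x, y, z in mm, then the opening, from 0 (shut) to 1 (fully open). A call has 1 to 5 rows; each row is the pose to reach, as a shift and turn from the pose measured when the call began, along the tool's axes at that moment; what a row does not reach only later rows make up. A row lasts 1/12 s, in which the tool goes at most 41.7 mm and 7.16 degrees, less where a joint would pass 70% of its speed; a pose out of reach is approached as far as the arm can. A call with a gripper value outside its range is refused whole. The fingers move at their own pace and stop on an object; FORCE is the grip in N (left out, the last holds). Time passes only in rows, so rows that repeat a pose let the fingers close. It gives the time, the measured TCP pose, the force and the opening at its end, in the units of the state.
- bot.state(): the state, without advancing time (a new reading comes with each control period).
- bot.capture(name): name is "scene" or "side" or "wrist"; returns the picture (480x640x3 uint8, red, green, blue); there is no depth.
- bot.calibration(name): a dict with "camera_matrix" (3x3 intrinsics, pixels), "position" and "orientation" of the camera in the world; the wrist camera has in their place "hand_eye" (4x4, takes a point from camera to tool coordinates, whose origin is the TCP and whose axes are the tool frame's). Camera axes: x right, y up, looking along -z (the intrinsics and any distortion apply to the point x, -y, -z); pixel columns grow to the right and rows downward; lengths in mm; the calibration is good to about 2 mm. A picture is of the moment at which its call begins: read the wrist's pose just before it. calibration takes no time and is no camera call.
- bot.sign_off(): hands the job in, once; it reports no verdict.
The state is a dict: "time": time; "q": joint angles; "qvel": joint speeds; "joint_efforts": joint torques, N m; "tcp_pos": TCP position; "tool_rot": TCP orientation; "force": force on the tool from outside, world axes, zero at the start; "ft_torque": the same for the moment, N m; "gripper_width": finger opening in mm.
Only numpy, scipy, OpenCV 4.12 (cv2) and the standard library are available. Lean on these libraries where they do the work, as an engineer would, in place of code of your own. Each camera call takes 0.05 s, during which the arm holds its last target. There are 200 camera calls.

## Working session

There is one attempt and no reset: what is moved stays moved. The work goes in short steps, Python scripts to look and compute and a shell command to move; the robot and the scene stay as the last step left them, time stands still between calls to the robot, and variables do not carry over. Pictures are saved under pics/ and viewed, about 8 in all and at most 12, crops included, and the job is handed in when it is done.

```bash
mkdir -p pics; ls
python3 - <<'E'
from cell import bot
import cv2
print(bot.state())
for n in("scene","side","wrist"):
    cv2.imwrite(f"pics/{n}0.png",bot.capture(n)[:,:,::-1]); print(n,bot.calibration(n))
print(bot.hold_point_z)
E
```

```text
pics
{'time': 0.0, 'q': array([ 1.27896528e+00,  3.20317462e-01,  1.56569699e+00,  9.30644655e-06,
        1.25741493e+00, -1.99629712e-02]), 'qvel': array([ 0.00126531, -0.00099676,  0.00027672, -0.00117934,  0.00017789,
       -0.00062313]), 'joint_efforts': array([ 1.26348950e-03, -4.15539908e+01, -2.34157383e+01,  3.98064890e-05,
        8.18036642e-03,  1.00039273e-05]), 'tcp_pos': array([154.24075419, 553.41871815, 230.460616  ]), 'tool_rot': array([ 7.96408521e-01,  6.04758318e-01, -7.44940188e-04,  5.37103260e-04]), 'force': array([-0.23067411, -0.08450944,  0.1107295 ]), 'ft_torque': array([-0.01428549,  0.01731875, -0.04564262]), 'gripper_width': 85.25760685225468}
scene {'camera_matrix': array([[552.44730193,   0.        , 315.50035026],
       [  0.        , 552.44730193, 234.28550664],
       [  0.        ,   0.        ,   1.        ]]), 'position': array([1165.82548852,  -48.96780544,  820.57870251]), 'orientation': array([0.25975218, 0.22685899, 0.62043532, 0.70436058])}
side {'camera_matrix': array([[586.83284797,   0.        , 314.74978947],
       [  0.        , 586.83284797, 240.68800216],
       [  0.        ,   0.        ,   1.        ]]), 'position': array([260.63530342, 699.05954108, 887.77528439]), 'orientation': array([-0.07266459,  0.34961757,  0.91402398, -0.19247748])}
wrist {'camera_matrix': array([[356.65804543,   0.        , 323.18669315],
       [  0.        , 356.65804543, 240.48216934],
       [  0.        ,   0.        ,   1.        ]]), 'hand_eye': array([[ 9.99999040e-01, -3.04301478e-04,  1.35148373e-03,
         6.39323854e-01],
       [ 1.21420538e-04, -9.52568681e-01, -3.04323664e-01,
        -7.84735950e+01],
       [ 1.37998721e-03,  3.04323536e-01, -9.52567730e-01,
        -1.43161815e+02],
       [ 0.00000000e+00,  0.00000000e+00,  0.00000000e+00,
         1.00000000e+00]])}
18.700000000000003
```

View pics/scene0.png

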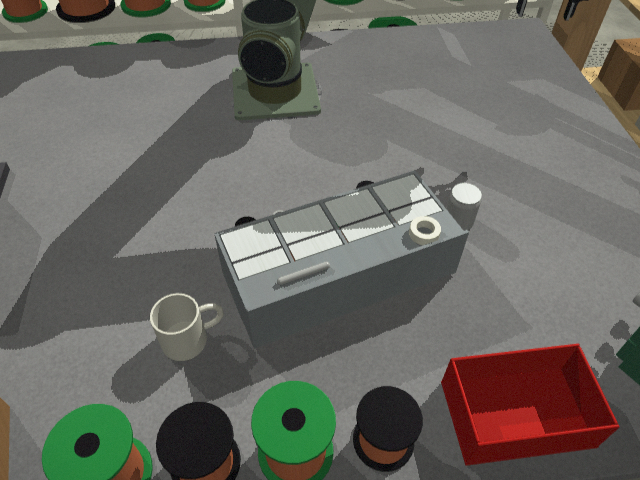

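View pics/side0.png

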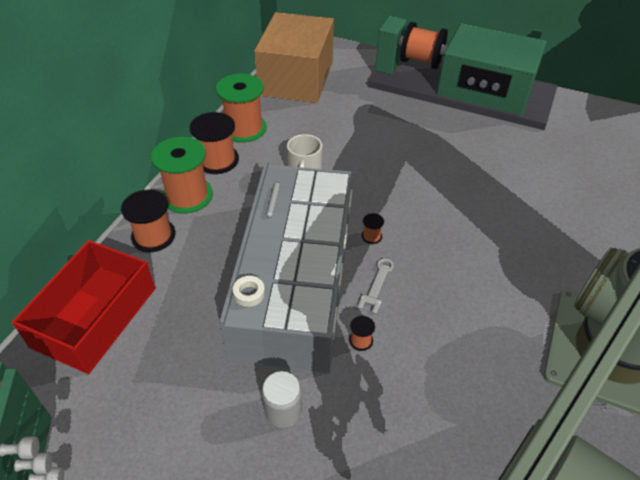

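The scene view shows the store with its top corners near (217,234), (247,307), (467,235) and (420,170), and the tin at the +y end (465,195). The side view shows the same corners near (350,171), (265,165), (222,325) and (333,332). I'll triangulate these.

```bash
cat > h.py <<'E'
import numpy as np,cv2
from cell import bot
from scipy.spatial.transform import Rotation as R
def ray(n,uv,st=None):
    c=bot.calibration(n);K=c["camera_matrix"]
    d=np.array([(uv[0]-K[0,2])/K[0,0],-(uv[1]-K[1,2])/K[1,1],-1.])
    if n=="wrist":
        T=c["hand_eye"];r=R.from_quat(st["tool_rot"])
        return r.apply(T[:3,3])+st["tcp_pos"],r.apply(T[:3,:3]@d)
    return c["position"],R.from_quat(c["orientation"]).apply(d)
def plane(r,z): return r[0]+r[1]*(z-r[0][2])/r[1][2]
def tri(rs):
    A=0;b=0
    for p,d in rs:
        d=d/np.linalg.norm(d);M=np.eye(3)-np.outer(d,d);A=A+M;b=b+M@p
    x=np.linalg.solve(A,b)
    return x,[np.linalg.norm(np.cross(x-p,d/np.linalg.norm(d))) for p,d in rs]
E
python3 - <<'E'
from h import *
np.set_printoptions(precision=1,suppress=True)
C={"frontM":((217,234),(350,171)),"ledgeM":((247,307),(265,165)),"ledgeT":((467,235),(222,325)),"frontT":((420,170),(333,332))}
for k,(a,b) in C.items():
    x,e=tri([ray("scene",a),ray("side",b)]); print(k,x,np.array(e),plane(ray("scene",a),110),plane(ray("side",b),110))
s,w=cv2.imread("pics/scene0.png"),cv2.imread("pics/side0.png")
a=cv2.resize(s[150:320,200:490],None,fx=2.7,fy=2.7,interpolation=2)
cv2.imwrite("pics/sc.png",a)
b=cv2.resize(w[150:380,210:410],None,fx=2.6,fy=2.6,interpolation=2);cv2.imwrite("pics/si.png",b)
E
```

```text
frontM [ 549.3 -134.5  113.5] [0.3 0.3] [ 546.  -135.1  110. ] [ 550.6 -137.8  110. ]
ledgeM [707.7 -86.5 116.6] [6.6 6.6] [698.  -91.8 110. ] [713.6 -85.6 110. ]
ledgeT [601.4 283.2 110.4] [0.3 0.3] [600.8 283.2 110. ] [601.7 283.3 110. ]
frontT [438.2 236.4 119.1] [6.7 6.7] [435.  244.2 110. ] [436.7 224.7 110. ]
```

View pics/sc.png

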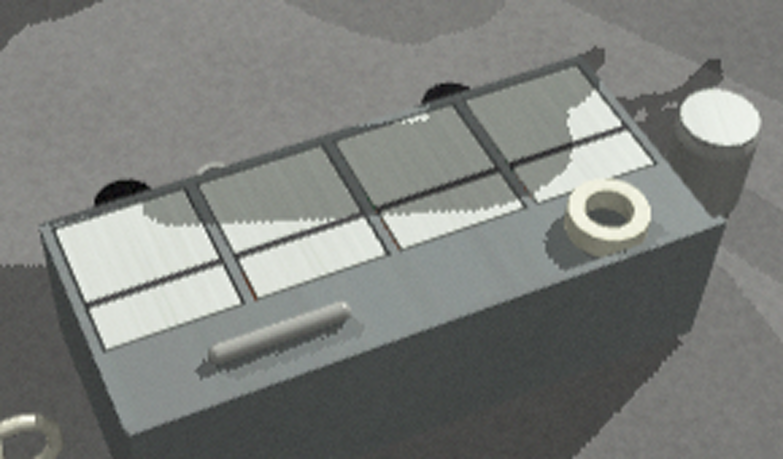

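View pics/si.png

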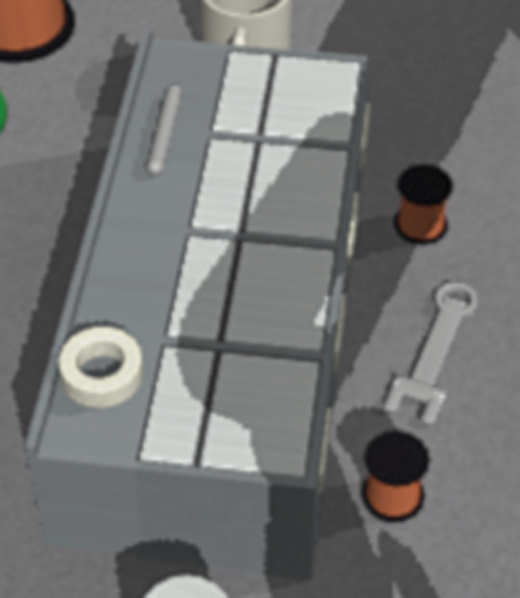

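The crops show the four flaps, with the dark pin line running from scene crop (90,302) to (627,129) and side crop (275,57) to (202,463). The flap row corners are also clear. Two bobbins and the wrench stand in front, and the tape and rod are on the ledge.

Run:
```python
from h import *
np.set_printoptions(precision=1,suppress=True)
C={"pinM":((90,302),(275,57)),"pinT":((627,129),(202,463)),"fM":((56,228),(361,63)),"fT":((580,68),(305,474)),"rM":((105,350),(230,53)),"rT":((655,163),(141,460))}
loc=dict(pinM=(15,-187),pinT=(15,187),fM=(-50,-187),fT=(-50,187),rM=(50,-187),rT=(50,187));P=[];L=[]
for k,(a,b) in C.items():
    ra=ray("scene",np.array(a)/2.7+(200,150));rb=ray("side",np.array(b)/2.6+(210,150))
    x,e=tri([ra,rb]);print(k,x,e[0],plane(ra,110),plane(rb,110))
    P.append((plane(ra,110)+plane(rb,110))[:2]/2);L.append(loc[k])
P=np.array(P);L=np.array(L,float)
z=(P-P.mean(0))@[1,1j];w=(L-L.mean(0))@[1,1j]
th=np.angle((z*w.conj()).sum());c,s=np.cos(th),np.sin(th);M=np.array([[c,-s],[s,c]])
t=P.mean(0)-M@L.mean(0)
print("yaw",np.degrees(th),"org",t,"res",(P-(L@M.T+t)),"scale",abs((z*w.conj()).sum())/(abs(w)**2).sum())
np.save("pose.npy",[th,*t])
for i,y in enumerate((144,48,-48,-144)): print(i+1,M@[-30,y]+t)
st=bot.state();print(R.from_quat(st["tool_rot"]).as_matrix())
```

```text
pinM [ 610.9 -108.5  111. ] 1.4736136399330073 [ 608.8 -109.6  110. ] [ 611.9 -107.8  110. ]
pinT [505.8 247.4 108.7] 1.6192092094690358 [508.4 247.9 110. ] [504.5 246.7 110. ]
fM [ 548.8 -128.3  110.5] 0.6746926708522579 [ 547.7 -128.8  110. ] [ 549.2 -128.   110. ]
fT [445.6 230.2 109.6] 1.7188375988554918 [447.5 231.1 110. ] [444.6 228.8 110. ]
rM [ 645.5 -101.1  108.6] 1.4085627413463975 [ 645.3 -102.1  110. ] [645.2 -98.  110. ]
rT [539.6 258.6 108.6] 0.25287642948001166 [540.6 257.9 110. ] [539.2 259.7 110. ]
yaw 16.218225903552202 org [544.6  65.1] res [[-0.9  1.6]
 [-0.3 -1.5]
 [-0.4  0. ]
 [ 1.7 -0.7]
 [ 0.4  0.5]
 [-0.5  0.2]] scale 0.9958695305442655
1 [475.6 195. ]
2 [502.4 102.8]
3 [529.2  10.6]
4 [556.  -81.6]
[[ 0.3  1.  -0. ]
 [ 1.  -0.3 -0. ]
 [-0.   0.  -1. ]]
```

Triangulated heights come out at 109–111 mm, the row length at 99.6 % of nominal, and residuals under 2 mm. The store yaw is 16.2°. I'll travel to flap1, shut the fingers and turn the tool by −32° about its z.

```bash
python3 -m inch '[0,0,-6,-20,32,0,0, 0,0,-12,-42,66,0,0, 0,0,-18,-64,100,0,0, 0,0,-25,-86,134,0,0, 0,0,-32,-106,166,0,0]' 20
cat > rel.py <<'E'
# offset to a store-frame target from here, in tool axes
import sys
from h import *
np.set_printoptions(precision=1,suppress=True)
def rel(x,y,z):
    th,a,b=np.load("pose.npy");r=R.from_euler("z",th)
    p=r.apply([x,y,0])+[a,b,z];s=bot.state();t=R.from_quat(s["tool_rot"])
    want=np.c_[r.apply([0,1,0]),r.apply([1,0,0]),[0,0,-1]]
    print("shift",t.inv().apply(p-s["tcp_pos"]),"turn",(t.inv()*R.from_matrix(want)).as_rotvec(degrees=True),
     "store",r.inv().apply(s["tcp_pos"]-[a,b,0]),"F",s["force"],"w",s["gripper_width"],"t",s["time"])
rel(*map(float,sys.argv[1:]))
E
python3 rel.py -30 144 150
```

```text
time: 0.57
tcp_pos: [283.9, 408.1, 230.6]
tool_rot: [0.604, 0.797, -0.001, 0.0]
force: [0.5, -0.3, -0.7]
gripper_width: 25.3
shift [-257.   126.8   80.9] turn [-0.1  0.1 -0.5] store [-154.6  402.2  230.6] F [ 0.5 -0.3 -0.7] w 25.316360800707425 t 0.5667
```

```bash
python3 -m inch '[0,0,0,-33,17,0,0, 0,0,0,-66,34,0,0, 0,0,0,-99,51,0,0, 0,0,0,-132,68,0,0, 0,0,0,-165,85,0,0]' | head -2;  python3 -m inch '[0,0,0,-28,12,20,0, 0,0,0,-56,24,40,0, 0,0,0,-92,42,60,0, 0,0,0,-92,42,70,0, 0,0,0,-92,42,72,0]'
python3 rel.py -30 144 120
```

```text
time: 0.98
tcp_pos: [411.2, 270.7, 230.7]
time: 1.4
tcp_pos: [476.2, 191.2, 156.2]
tool_rot: [0.605, 0.796, -0.003, -0.001]
force: [-0.8, 0.4, 0.1]
gripper_width: 0.4
shift [ 3.9  0.7 36.2] turn [-0.4  0.1 -0.7] store [-30.5 140.2 156.2] F [-0.8  0.4  0.1] w 0.37763215760547125 t 1.4
```

```bash
python3 -m inch '[0,0,-0.7,4,1,12,0, 0,0,-0.7,4,1,24,0, 0,0,-0.7,4,1,36,0, 0,0,-0.7,4,1,41,0, 0,0,-0.7,4,1,42,0]'; python3 -m inch '[0,0,0,0,0,1,0, 0,0,0,0,0,1,0]'|sed -n '2p;4p'; python3 -m inch '[0,0,0,0,0,1,0, 0,0,0,0,0,1,0]'|sed -n '2p;4p'
```

```text
time: 1.82
tcp_pos: [474.9, 195.7, 113.7]
tool_rot: [0.6, 0.8, -0.004, -0.002]
force: [-1.2, -0.1, 0.6]
gripper_width: -0.3
tcp_pos: [474.9, 196.2, 113.3]
force: [-0.5, -0.3, -0.7]
tcp_pos: [475.2, 196.5, 112.9]
force: [-0.5, 0.5, -1.1]
```

```bash
for i in 1; do python3 -m inch '[0,0,0,0,0,2,0, 0,0,0,0,0,2,0, 0,0,0,0,0,2,0]'|sed -n '2p;4p'; python3 -m inch '[0,0,0,0,0,2,0, 0,0,0,0,0,2,0, 0,0,0,0,0,2,0]'|sed -n '2p;4p'; done
```

```text
tcp_pos: [475.2, 196.5, 111.0]
force: [-0.4, 0.6, -0.6]
tcp_pos: [475.4, 196.6, 109.3]
force: [-0.3, 0.3, 3.2]
```

```bash
python3 -m inch '[0,0,0,0,0,1.5,0, 0,0,0,0,0,1.5,0, 0,0,0,0,0,1.5,0]'|sed -n '2p;4p'
```

```text
tcp_pos: [475.5, 196.6, 109.2]
force: [-3.7, -0.1, 11.5]
```

Flap1 is blocked: 11.5 N with no motion. Next is flap2.

```bash
python3 -m inch '[0,0,0,0,0,-12,0, 0,0,0,-32,0,-12,0, 0,0,0,-64,0,-12,0, 0,0,0,-96,0,-10,0, 0,0,0,-96,0,-6,0]'|sed -n '2p;4p'; python3 rel.py -30 48 111; python3 -m inch '[0,0,0,0,0,0,0]' |sed -n '2p;4p'
```

```text
tcp_pos: [504.0, 100.6, 115.5]
force: [0.4, 0.3, -0.7]
shift [ 2.6 -0.9  4.5] turn [-0.2  0.2 -0.1] store [-29.1  45.4 115.5] F [ 0.4  0.3 -0.7] w 0.11239790634403488 t 3.3167
tcp_pos: [503.6, 99.5, 114.6]
force: [-0.0, 0.4, -0.5]
```

```bash
python3 -m inch '[0,0,0,2,0,3,0, 0,0,0,2,0,3,0, 0,0,0,2,0,3,0]'|sed -n '2p;4p'; python3 -m inch '[0,0,0,0,0,2,0, 0,0,0,0,0,2,0, 0,0,0,0,0,2,0]'|sed -n '2p;4p'; python3 -m inch '[0,0,0,0,0,1.5,0, 0,0,0,0,0,1.5,0, 0,0,0,0,0,1.5,0]'|sed -n '2p;4p'
```

```text
tcp_pos: [502.5, 102.3, 111.2]
force: [-0.7, 0.2, -0.1]
tcp_pos: [502.6, 103.0, 109.4]
force: [-0.1, 0.4, 1.0]
tcp_pos: [502.7, 103.0, 109.2]
force: [-3.0, -1.6, 10.3]
```

```bash
python3 -m inch '[0,0,0,0,0,1.2,0, 0,0,0,0,0,1.2,0, 0,0,0,0,0,1.2,0]'|sed -n '2p;4p'
```

```text
tcp_pos: [502.6, 103.1, 109.2]
force: [-2.8, -1.1, 8.4]
```

Flap2 is blocked too. Next is flap3.

```bash
python3 -m inch '[0,0,0,0,0,-12,0, 0,0,0,-32,0,-12,0, 0,0,0,-64,0,-12,0, 0,0,0,-96,0,-10,0, 0,0,0,-96,0,-6,0]'|sed -n '2p;4p'; python3 -m inch '[0,0,0,1,-1,3,0, 0,0,0,1,-1,3,0, 0,0,0,1,-1,3,0]'|sed -n '2p;4p';python3 rel.py -30 -48 109
```

```text
tcp_pos: [531.3, 7.0, 116.0]
force: [-0.1, -0.7, -0.6]
tcp_pos: [529.4, 8.4, 112.6]
force: [0.0, -0.2, -0.8]
shift [2.2 0.4 3.6] turn [-0.2  0.3 -0.2] store [-30.4 -50.2 112.6] F [ 0.  -0.2 -0.8] w -0.15639471016911627 t 5.0667
```

```bash
python3 -m inch '[0,0,0,0,0,3,0, 0,0,0,0,0,3,0, 0,0,0,0,0,3,0]'|sed -n '2p;4p'; python3 -m inch '[0,0,0,0,0,1.5,0, 0,0,0,0,0,1.5,0, 0,0,0,0,0,1.5,0]'|sed -n '2p;4p'; python3 -m inch '[0,0,0,0,0,1.2,0, 0,0,0,0,0,1.2,0, 0,0,0,0,0,1.2,0]'|sed -n '2p;4p'
```

```text
tcp_pos: [529.2, 9.2, 109.6]
force: [-0.1, -0.2, -0.6]
tcp_pos: [529.3, 9.2, 109.2]
force: [-1.1, -1.1, 7.9]
tcp_pos: [529.3, 9.2, 109.2]
force: [-1.8, -1.0, 7.6]
```

Flap3 is blocked. Next is flap4, where I should confirm that it moves.

```bash
python3 -m inch '[0,0,0,0,0,-12,0, 0,0,0,-32,0,-12,0, 0,0,0,-64,0,-12,0, 0,0,0,-96,0,-10,0, 0,0,0,-96,0,-6,0]'|sed -n '2p;4p'; python3 -m inch '[0,0,0,1,-1,3,0, 0,0,0,1,-1,3,0, 0,0,0,1,-1,3,0]'|sed -n '2p;4p';python3 rel.py -30 -144 109;  python3 -m inch '[0,0,0,0,0,3,0, 0,0,0,0,0,3,0, 0,0,0,0,0,3,0]'|sed -n '2p;4p'; python3 -m inch '[0,0,0,0,0,2,0, 0,0,0,0,0,2,0, 0,0,0,0,0,2,0]'|sed -n '2p;4p'; python3 -m inch '[0,0,0,0,0,2,0, 0,0,0,0,0,2,0, 0,0,0,0,0,2,0]'|sed -n '2p;4p'
```

```text
tcp_pos: [558.3, -87.1, 116.5]
force: [0.8, -0.1, 0.1]
tcp_pos: [556.4, -85.5, 113.2]
force: [-0.3, -0.6, -0.2]
shift [4.  0.7 4.1] turn [ 0.   0.6 -0.2] store [ -30.7 -147.9  113.2] F [-0.3 -0.6 -0.2] w -0.08625296440946938 t 6.4833
tcp_pos: [556.2, -84.7, 110.1]
force: [0.9, 0.5, 0.7]
tcp_pos: [556.3, -84.6, 108.2]
force: [-0.3, 0.2, 0.4]
tcp_pos: [556.4, -84.5, 106.2]
force: [-0.4, 0.7, 1.1]
```

Flap4 yields, dropping 4 mm at about 1 N. I'll push it down while drifting slightly to the rear.

```bash
python3 -m inch '[0,0,0,1,0,4,0, 0,0,0,2,0.5,8,0, 0,0,0,3,1,12,0, 0,0,0,3,1.5,16,0, 0,0,0,3,2,20,0]'|sed -n '2p;4p'; python3 -m inch '[0,0,0,0,0.5,4,0, 0,0,0,0,1,8,0, 0,0,0,0,1.5,12,0, 0,0,0,0,2,14,0, 0,0,0,0,2,14,0]'|sed -n '2p;4p'; python3 rel.py -25 -144 62
```

```text
tcp_pos: [557.5, -81.0, 85.7]
force: [0.2, 0.0, 3.1]
tcp_pos: [558.9, -80.4, 70.7]
force: [-0.5, 0.1, 0.2]
shift [-0.2  1.9  8.7] turn [-0.1  0.5 -0.1] store [ -26.9 -143.7   70.7] F [-0.5  0.1  0.2] w -0.1272067658450661 t 8.0667
```

```bash
python3 -m inch '[0,0,0,0,0.5,3,0, 0,0,0,0,1,6,0, 0,0,0,0,2,9,0, 0,0,0,0,2,9,0]'|sed -n '2p;4p'
python3 - <<'E'
from h import *
a=cv2.resize(bot.capture("scene")[200:320,190:340],None,fx=3.5,fy=3.5)[:,:,::-1]
b=cv2.resize(bot.capture("side")[140:260,230:390],None,fx=3.5,fy=3.5)[:,:,::-1]
cv2.imwrite("pics/c1.png",np.vstack([a[:300],np.zeros((0,a.shape[1],3),np.uint8),b[:300,:a.shape[1]]]))
E
```

```text
tcp_pos: [560.6, -79.8, 61.0]
force: [-0.6, 0.2, 0.3]
```

View pics/c1.png

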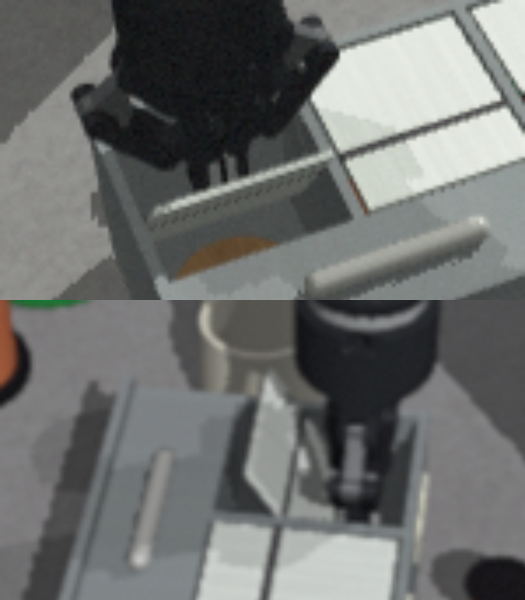

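The top crop shows flap4 standing steeply, with the rear edge raised and the compartment open; the fingers are in front of it. I'll retreat straight up, clear of the camera views, and measure the angle.

```bash
python3 -m inch '[0,0,0,0,0,-10,0, 0,0,0,0,0,-25,0, 0,0,0,0,0,-50,0, 0,0,0,0,0,-85,0, 0,0,0,0,0,-125,0]'|sed -n '2p;4p'; python3 -m inch '[0,0,0,0,-20,-20,0, 0,0,0,0,-60,-40,0, 0,0,0,0,-100,-50,0, 0,0,0,0,-140,-50,0, 0,0,0,0,-140,-50,0]'|sed -n '2p;4p';python3 -m inch '[0,0,0,0,0,0,0, 0,0,0,0,0,0,0, 0,0,0,0,0,0,0]'|sed -n '1,2p;4p'
python3 - <<'E'
from h import *
s=bot.capture("scene")[:,:,::-1];d=bot.capture("side")[:,:,::-1]
cv2.imwrite("pics/scene2.png",s);cv2.imwrite("pics/side2.png",d)
a=cv2.resize(s[160:320,190:490],None,fx=2.6,fy=2.6);b=cv2.resize(d[150:240,250:380],None,fx=2,fy=2)
a=cv2.resize(s[200:320,190:390],None,fx=4,fy=4)[:,:400];b=cv2.resize(d[145:265,240:380],None,fx=4,fy=4)[:,:400]
cv2.imwrite("pics/c2.png",np.hstack([a,b]))
cv2.imwrite("pics/both.png",cv2.resize(np.hstack([s,d]),(800,300)))
E
```

```text
tcp_pos: [559.6, -78.7, 187.0]
force: [0.3, -0.4, 0.1]
tcp_pos: [418.8, -117.5, 239.0]
force: [-0.0, 0.0, -0.7]
time: 9.58
tcp_pos: [419.6, -117.5, 239.4]
force: [1.3, 0.7, 0.6]
```

View pics/c2.png

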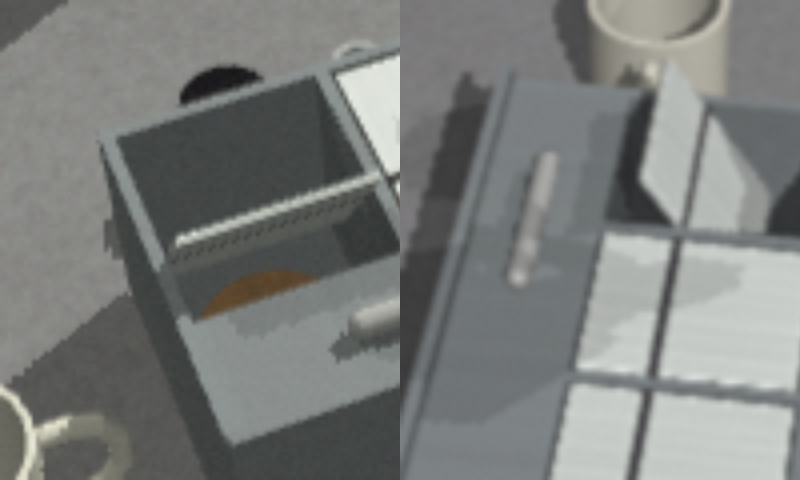

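View pics/both.png

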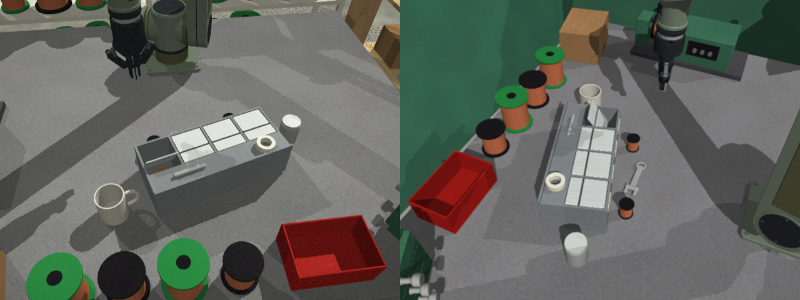

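The scene crop shows the raised rear edge of flap4 from (178,240) to (375,182), and the side crop from (668,65) to (642,180). The other flaps look flush and the loose things look unmoved. Now I'll triangulate the edge and compare the before and after pictures.

Run:
```python
from h import *
np.set_printoptions(precision=1,suppress=True)
th,x,y=np.load("pose.npy")
for a,b in (((178,240),(268,65)),((375,182),(242,180))):
    p,e=tri([ray("scene",np.array(a)/4+(190,200)),ray("side",np.array(b)/4+(240,145))])
    l=R.from_euler("z",-th).apply(p-[x,y,0]);print(l,e[0],"tilt",np.degrees(np.arctan2(l[2]-110,l[0]-15)),"r",np.hypot(l[2]-110,l[0]-15))
B={"scene":dict(tape=(405,212,445,250),rod=(270,258,335,292),mug=(145,288,228,365),tin=(448,180,485,215)),
"side":dict(bob1=(345,312,380,352),bob2=(358,210,388,246),wrench=(358,256,396,314),tape=(228,272,268,308),rod=(262,180,283,222))}
for n in B:
    f,g=[cv2.imread(f"pics/{n}{i}.png",0) for i in(0,2)]
    for k,(u,v,w,z) in B[n].items():
        m=cv2.matchTemplate(g[v-12:z+12,u-12:w+12],f[v:z,u:w],cv2.TM_CCOEFF_NORMED);_,s,_,l=cv2.minMaxLoc(m)
        print(n,k,round(s,2),np.array(l)-12)
```

```text
[  32.5 -185.7  136.4] 1.7372479606113995 tilt 56.52506620124937 r 31.669059357025382
[  33.7 -104.3  134.6] 1.1324367575888656 tilt 52.74403326896355 r 30.885161390924083
scene tape 0.99 [0 0]
scene rod 0.63 [12 12]
scene mug 0.87 [0 0]
scene tin 0.98 [0 0]
side bob1 0.99 [0 0]
side bob2 0.88 [0 0]
side wrench 0.96 [0 0]
side tape 1.0 [0 0]
side rod 0.89 [0 0]
```

Triangulation gives 53–57°. The finger's lowest position independently bounds the tilt at 50° or more. The rod in the scene view failed to match because of a changed shadow. Its left end is still at about (278,281), as before, and the side view shows no shift. I'm handing in.

```bash
python3 -c "
from cell import bot
print(bot.sign_off(), bot.state()['time'])"
```

```text
the job is handed in; nothing more can be done
the job is handed in; nothing more can be done
```

Flap4 is the one over the empty compartment. I pushed its front edge down, left it standing open by well over 45°, backed the arm clear and handed in at about 10 s. The hand-in reports no verdict.

- **Finding it:** I pressed flaps 1 to 3 with shut fingertips. Each stopped after about 1 mm, with at most about 12 N in the readings. Flap4 gave way at about 1–3 N.
- **Tilt:** triangulating the two ends of flap4's raised rear edge gave about 57° and 53°. The measured edge radius was 31 mm against the nominal 35 mm, so those angles are rough. The fingertip's lowest point separately puts the tilt at 50° or more.
- **Other flaps:** all three looked flush in the last pictures.
- **Loose things:** comparing pictures from before and after showed no shift for any of the seven. One match failed: the rod in the scene view (score 0.63), probably because its shadow changed. The side view and its left end's position in the scene picture both show it unmoved.

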